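# Lay out the valve parts on their outline pads

### The job

Lay the dismantled irrigation valve out for its repair: set each of the three brass nuts and the grey valve body down on the black pad whose white silhouette matches it in shape and size, flat, upright and centred on the silhouette, with the valve lying along its silhouette. The nuts may be turned any way about the vertical. Leave the white filter cup and the red handle where they are.

Things in the scene. Friction and masses are not known exactly. Their poses are not given: they have to be found in the camera images.
- nut_small_center (a point): centre (half-way up) of the small brass hexagon nut, loose, lying with its open bore upright: 28 mm across flats, 32 mm across corners, 26 mm high, bore about 16 mm. z is up along the bore; the x axis is square to one pair of flats, and the other pairs lie at 60 and 120 degrees from it
- nut_medium_center (a point): centre (half-way up) of the medium brass hexagon nut, loose, lying with its open bore upright: 40 mm across flats, 46 mm across corners, 30 mm high, bore about 24 mm. z is up along the bore; the x axis is square to one pair of flats, and the other pairs lie at 60 and 120 degrees from it
- nut_large_center (a point): centre (half-way up) of the large brass hexagon nut, loose, lying with its open bore upright: 54 mm across flats, 62 mm across corners, 34 mm high, bore about 34 mm. z is up along the bore; the x axis is square to one pair of flats, and the other pairs lie at 60 and 120 degrees from it
- valve_center (a point): centre of the loose grey PVC ball valve without its handle, 25 mm above its flat underside: 92 mm long along x (its pipe axis), with a square housing in the middle 44 mm long (x), 48 mm wide (y) and 50 mm high, whose flat y faces are good to grip; a white stem 16 mm across stands 9 mm above the housing. End collars are 47 mm across. The two ends are alike
- pad_small_top (a point): centre of the top face of a fixed black rubber pad, 90 x 90 mm and 4 mm thick (top 4 mm above the worktop), with a flat white hexagon silhouette painted in its middle, 30 mm across flats: the place of the small nut. z is up; x is square to one pair of the hexagon's flats
- pad_medium_top (a point): centre of the top face of a fixed black rubber pad, 90 x 90 mm and 4 mm thick (top 4 mm above the worktop), with a flat white hexagon silhouette painted in its middle, 42 mm across flats: the place of the medium nut. z is up; x is square to one pair of the hexagon's flats
- pad_large_top (a point): centre of the top face of a fixed black rubber pad, 90 x 90 mm and 4 mm thick (top 4 mm above the worktop), with a flat white hexagon silhouette painted in its middle, 56 mm across flats: the place of the large nut. z is up; x is square to one pair of the hexagon's flats
- pad_valve_top (a point): centre of the top face of a fixed black rubber pad, 126 (x) x 84 (y) mm and 4 mm thick (top 4 mm above the worktop), with a flat white silhouette of the valve in its middle: a bar 96 x 42 mm along x with a block 46 x 52 mm across its middle. z is up
- filter_cup_center (a point): centre (half-way up) of a loose open white nylon filter cup, 48 mm across and 52 mm high, standing upright; not part of the job, to be left alone
- red_handle_center (a point): centre of a loose red plastic valve handle lying flat, a bar 70 x 16 x 10 mm along its x with a round boss 28 mm across and 16 mm high; not part of the job, to be left alone; beside the listed things there may stand unlisted small parts up to 45 mm high on the worktop

How it is judged (in metres and radians):
At the end, for the whole second after the job is handed in: Each nut and the valve rests, released and still, upright (within 0.12 rad) on the top of its own matching pad, its centre within 12 mm horizontally of the silhouette's centre; the valve's long axis is within 0.3 rad of its silhouette's, either way round (horizontal distance between nut_small_center and pad_small_top below 0.012 m and z of nut_small_center in the frame of pad_small_top below 0.017 m and angle between each of nut_small_center, nut_medium_center, nut_large_center, valve_center's own z axis and vertical below 0.12 rad and linear speed of each of nut_small, nut_medium, nut_large, valve below 0.02 m/s and contact force between the fingers and nut_small below 0.1 N and horizontal distance between nut_medium_center and pad_medium_top below 0.012 m and z of nut_medium_center in the frame of pad_medium_top below 0.019 m and contact force between the fingers and nut_medium below 0.1 N and horizontal distance between nut_large_center and pad_large_top below 0.012 m and z of nut_large_center in the frame of pad_large_top below 0.021 m and contact force between the fingers and nut_large below 0.1 N and horizontal distance between valve_center and pad_valve_top below 0.012 m and z of valve_center in the frame of pad_valve_top below 0.029 m and contact force between the fingers and valve below 0.1 N and angle between the x axis of valve_center and the x axis of pad_valve_top, either way round below 0.3 rad); the robot touches nothing.
It fails at once if the filter cup was pushed or lifted more than 20 mm from its place (distance of filter_cup_center from where it was at the start of the episode above 0.02 m).
It fails at once if the red handle was pushed or lifted more than 20 mm from its place (distance of red_handle_center from where it was at the start of the episode above 0.02 m).
It also fails if it takes over 109 s, if anything falls off the work surface, if the arm or the gripper's body presses on something with over 40 N, if the wrist force passes 120 N, or if a joint passes its speed limit or range.

### The arm

A 7-joint arm with a two-finger parallel gripper is mounted at the origin on the work surface. World frame = base frame: x ahead of the robot, y to its left, z up, the work surface at z = 0. Lengths are in mm, angles in degrees, forces in N, time in s.
With the tool pointing down it reaches from about 425 to 875 mm from the base axis. Payload 9.9 kg.
Tool frame: the origin (TCP) lies midway between the tips of the shut fingers; the grasp point (between the pads) lies 19 mm behind it; y points along the fingers, z is the direction in which the jaws open and shut, and the axes are right-handed (so a half turn about y gives the same grasp; the last joint's range is limited). The gripper opens to 85 mm and grips with 20 to 120 N. Pads are 22 mm wide; open, the fingers measure 114 mm over their backs; the gripper's body (76 mm by 85 mm) begins 54 mm behind the grasp point. The pads swing forward as they close: fully open they stand 13 mm farther back than shut.
Start: joints at [-70.577, 32.985, 1.427, 82.34, -0.859, 64.687, -3.237], TCP at [276.956, 615.568, 231.289] pointing down, gripper open.
Joint ranges: [-157.87, 157.87], [-19.46, 123.44], [-87.15, 90], [11.01, 140.99], [-62.26, 242.26], [9.8, 113.94], [-161.44, 161.44]. Speed limits (degrees/s): [127.2, 127.2, 172.46, 172.46, 180, 180, 180].

### API

Orientations are given as a 3x3 rotation matrix whose columns are the frame's x, y, z axes.
In Python, from station import move_ptp, move_l, set_joints, grip, hold, solve_ik, capture, PlanningError, hand_in, current_t, current_q, current_joint_velocities, current_effort, current_eef_pos, current_tcp_rot, current_wrist_force, current_wrist_torque, current_gripper_width gives the robot as it stands. The module is installed in compiled form; this text tells all that it offers. Calls block until the motion is done:
- move_ptp(position, orientation): joint-space move of the TCP to a pose.
- move_l(position, attitude=None, speed=150, contact_N=None): straight line of the TCP; attitude=None keeps the orientation; speed is the mean speed in mm/s. With contact_N (N) it stops when the force on the tool has changed by that much, and returns True; else False.
- set_joints(angles): joint-space move.
- grip(opening, grip_force=None): opening from 0.0 (shut) to 1.0 (fully open); grip_force is the grip in N (None keeps the last); returns when the fingers have stopped.
- hold(seconds).
- solve_ik(position, orientation): joint angles nearest the present ones, or None.
- capture(name): name is "scene" or "top" or "wrist"; returns a dict with "image" (400x640x3 uint8, red, green, blue), "K" (3x3 intrinsics, pixels), "xyz" and "attitude" of the camera in the world. Camera axes: x right, y down, z forward; pixel columns grow to the right and rows downward; lengths in mm; the calibration is good to about 2 mm. A picture is of the moment at which its call begins. There is no depth.
A pose or a line that the arm cannot do raises PlanningError and nothing moves.
- hand_in(): hands the job in, once; it reports no verdict.
Readings, each from a call of its own:
- current_t(): time.
- current_q(): joint angles.
- current_joint_velocities(): joint speeds.
- current_effort(): joint torques, N m.
- current_eef_pos(): TCP position.
- current_tcp_rot(): TCP orientation.
- current_wrist_force(): force on the tool from outside, world axes, zero at the start.
- current_wrist_torque(): the same for the moment, N m.
- current_gripper_width(): opening from 0.0 (shut) to 1.0 (fully open).
Only numpy, scipy, OpenCV 4.12 (cv2) and the standard library are available. Lean on these libraries where they do the work, as an engineer would, in place of code of your own. Each camera call takes 0.05 s, during which the arm holds its last target.

## Working session

There is one attempt and no reset: what is moved stays moved. The work goes in short steps, each a Python script; the robot and the scene stay as the last script left them, time stands still between calls to the robot, and variables do not carry over. Pictures are saved under pics/ and viewed, and the job is handed in when it is done.

```bash
mkdir -p pics; ls; python3 - <<'E'
from station import *
import cv2, numpy as np
np.set_printoptions(precision=3,suppress=True)
for n in ["scene","top","wrist"]:
    c=capture(n); cv2.imwrite(f"pics/{n}0.png",c["image"][:,:,::-1])
    print(n,c["K"],c["xyz"],c["attitude"])
    np.savez(f"pics/{n}0.npz",**{k:c[k] for k in c})
print(current_t(),current_tcp_rot(),current_eef_pos())
E
```

```text
pics
scene [[443.322   0.    311.164]
 [  0.    443.322 199.305]
 [  0.      0.      1.   ]] [1069.213 -764.726  652.997] [[ 0.808  0.327 -0.49 ]
 [ 0.589 -0.427  0.686]
 [ 0.015 -0.843 -0.538]]
top [[363.949   0.    322.835]
 [  0.    363.949 200.441]
 [  0.      0.      1.   ]] [ 354.536  -17.409 1083.301] [[-0.027 -0.982  0.187]
 [-0.999  0.03   0.013]
 [-0.018 -0.186 -0.982]]
wrist [[287.695   0.    320.846]
 [  0.    287.695 200.294]
 [  0.      0.      1.   ]] [210.662 646.295 372.951] [[ 0.411  0.873  0.263]
 [ 0.911 -0.393 -0.122]
 [-0.003  0.29  -0.957]]
0.15 [[ 0.912 -0.     0.41 ]
 [-0.41  -0.001  0.912]
 [ 0.    -1.    -0.001]] [276.784 615.284 230.65 ]
```

View pics/top0.png

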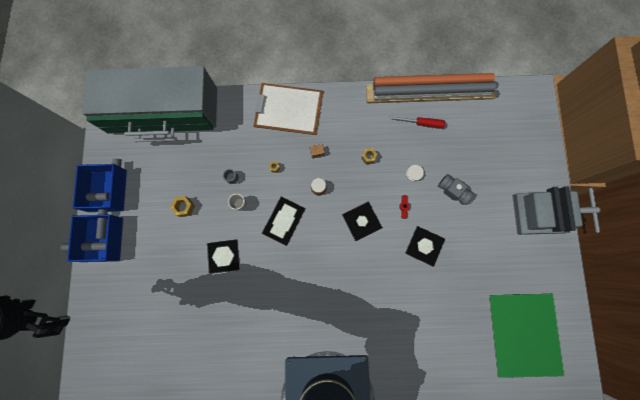

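View pics/scene0.png

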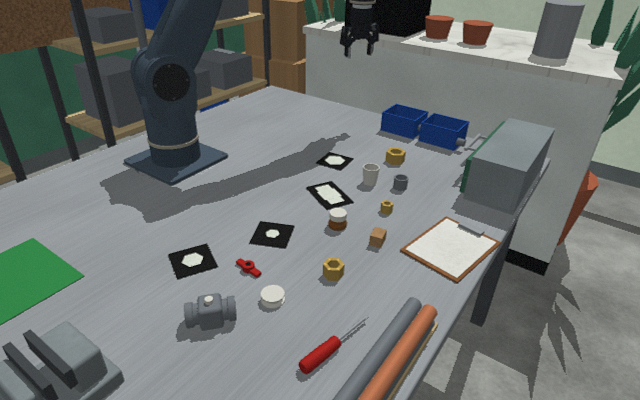

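View pics/wrist0.png

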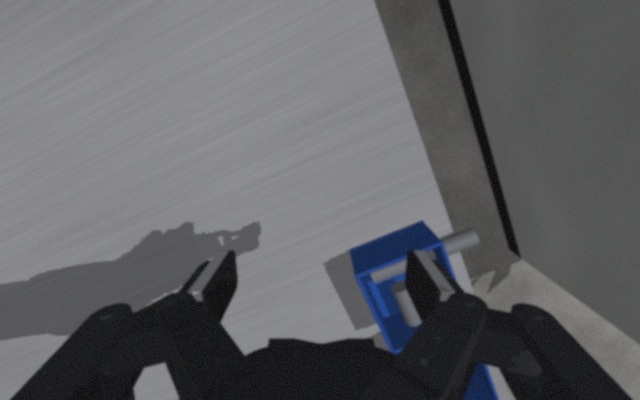

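The top view shows the large nut at (182,206), the small nut at (275,167), the medium nut at (370,156) and the valve at (457,189). The pads are at (223,256), (284,221), (362,221) and (425,246). I'll enlarge it for detail.

```bash
cat > geo.py <<'E'
import numpy as np, cv2
def load(n): return dict(np.load(f"pics/{n}.npz"))
def ray(c,uv,z):
    K,R,t=c["K"],np.asarray(c["attitude"]),np.asarray(c["xyz"])
    uv=np.atleast_2d(uv).astype(float)
    d=np.c_[uv,np.ones(len(uv))]@np.linalg.inv(K).T@R.T
    s=(z-t[2])/d[:,2]
    return t+d*s[:,None]
def proj(c,P):
    K,R,t=c["K"],np.asarray(c["attitude"]),np.asarray(c["xyz"])
    p=(np.atleast_2d(P)-t)@R@K.T
    return p[:,:2]/p[:,2:]
def rectify(c,z,cx,cy,w,h,s):
    "ortho view at height z: image right=-y, up=+x ; w along y, h along x in mm, s px/mm"
    # pixel (i,j): y=cy+w/2-i/s ; x=cx+h/2-j/s
    src=np.float32([[0,0],[w*s,0],[w*s,h*s],[0,h*s]])
    P=[[cx+h/2,cy+w/2,z],[cx+h/2,cy-w/2,z],[cx-h/2,cy-w/2,z],[cx-h/2,cy+w/2,z]]
    H=cv2.getPerspectiveTransform(np.float32(proj(c,P)),src)
    return cv2.warpPerspective(c["image"],H,(int(w*s),int(h*s)),flags=cv2.INTER_CUBIC)
E
python3 - <<'E'
from geo import *
np.set_printoptions(precision=1,suppress=True)
for n in ["top0","scene0"]:
    c=load(n); g=c["image"].astype(int)
    # coarse
    if n=="top0":
        for uv in [(182,206),(275,167),(370,156),(457,189),(223,256),(284,221),(362,221),(425,246),(236,201),(319,186),(415,173),(405,207),(318,151),(231,176)]: print(uv,ray(c,uv,10)[0])
    cv2.imwrite(f"pics/{n}_r.png",rectify(c,4,540,60,780,450,1.02)[:,:,::-1])
im=load("top0")["image"]; cv2.imwrite("pics/topz.png",cv2.resize(im[135:280,160:490],None,fx=2.42,fy=2.42,interpolation=cv2.INTER_CUBIC)[:,:,::-1])
E
```

```text
(182, 206) [554.6 421.8  10. ]
(275, 167) [667.4 140.5  10. ]
(370, 156) [ 693.  -151.5   10. ]
(457, 189) [ 581.4 -406.4   10. ]
(223, 256) [401.9 294.   10. ]
(284, 221) [500.  114.1  10. ]
(362, 221) [ 493.2 -117.6   10. ]
(425, 246) [ 414.4 -297.5   10. ]
(236, 201) [565.  258.6  10. ]
(319, 186) [603.6   7.2  10. ]
(415, 173) [ 634.9 -284.7   10. ]
(405, 207) [ 531.4 -247.4   10. ]
(318, 151) [714.3   7.6  10. ]
(231, 176) [643.3 275.3  10. ]
```

View pics/topz.png

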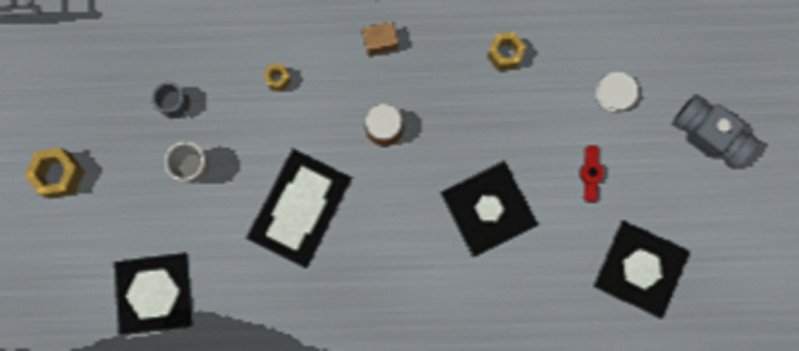

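View pics/scene0_r.png

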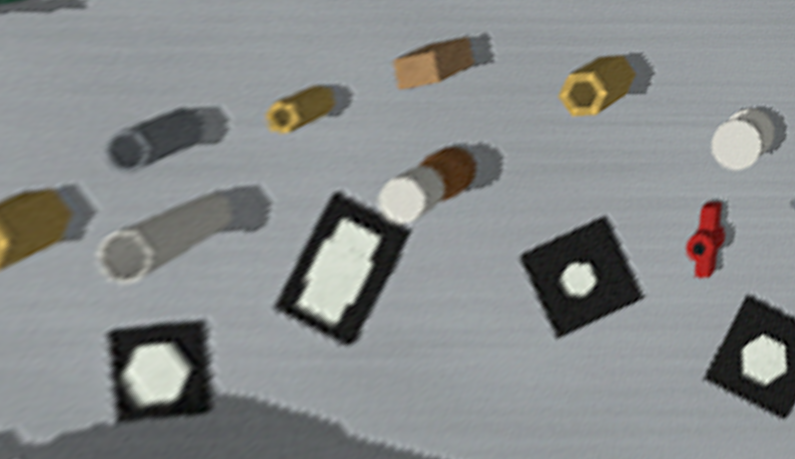

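View pics/top0_r.png

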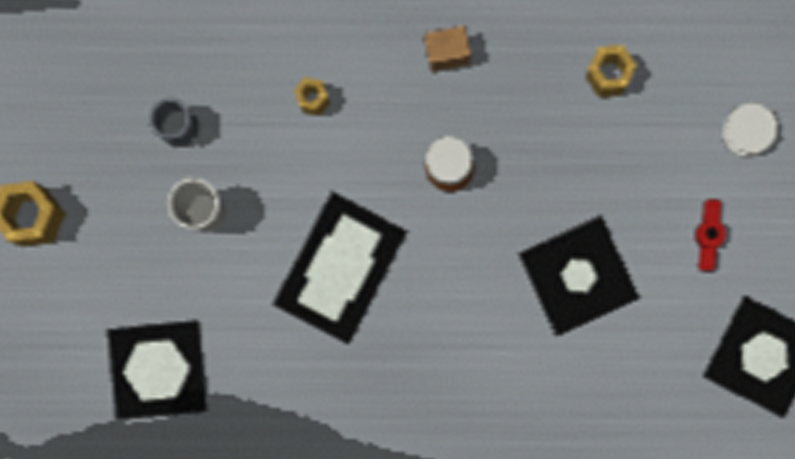

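The views agree on the layout. I'll fit the nuts with projected hexagonal prisms, and measure the pads by silhouette segmentation.

```bash
cat > fit.py <<'E'
from geo import *
from scipy.optimize import minimize, differential_evolution
def hexpts(x,y,yaw,af,z):
    a=yaw+np.deg2rad(30+60*np.arange(6)); r=af/np.sqrt(3)
    return np.c_[x+r*np.cos(a),y+r*np.sin(a),np.full(6,z)]
def brassmask(im):
    h=cv2.cvtColor(im,cv2.COLOR_RGB2HSV); 
    return ((h[...,0]>12)&(h[...,0]<32)&(h[...,1]>110)&(h[...,2]>40)).astype(np.uint8)
S=4
def render(c,polys,off,shape):
    m=np.zeros(shape,np.uint8)
    for P in polys:
        uv=(proj(c,P)-off+0.5)*S-0.5
        cv2.fillConvexPoly(m,np.round(cv2.convexHull(uv.astype(np.float32))*16).astype(np.int32),255,shift=4)
    return m
def fitnut(c,g,af,h,z0=0):
    uv=proj(c,[g[0],g[1],h/2+z0])[0].astype(int); r=45
    a=np.maximum(uv-r,0); im=c["image"][a[1]:uv[1]+r,a[0]:uv[0]+r]
    m=brassmask(im)
    n,l,st,ce=cv2.connectedComponentsWithStats(m)
    k=1+np.argmax(st[1:,4]); m=(l==k).astype(np.uint8)
    cs,_=cv2.findContours(m,cv2.RETR_EXTERNAL,cv2.CHAIN_APPROX_NONE); m=cv2.drawContours(np.zeros_like(m),cs,-1,1,-1)
    M=cv2.GaussianBlur(cv2.resize(m*255,None,fx=S,fy=S,interpolation=cv2.INTER_LINEAR),(5,5),0).astype(float)
    M=(M>127)*255.
    def cost(p):
        R=render(c,[np.r_[hexpts(p[0],p[1],p[2],af,z0),hexpts(p[0],p[1],p[2],af,z0+h)]],a,M.shape)
        return np.abs(R.astype(float)-M).sum()/M.sum()
    best=differential_evolution(cost,[(g[0]-25,g[0]+25),(g[1]-25,g[1]+25),(-np.pi/6,np.pi/6)],seed=1,maxiter=60,popsize=12)
    return best.x[0],best.x[1],np.rad2deg(best.x[2]),best.fun
E
cat > t.py <<'E'
from fit import *
np.set_printoptions(precision=1,suppress=True)
for n in ["top0","scene0"]:
    c=load(n)
    for nm,g,af,h in [("L",(555,422),54,34),("S",(667,140),28,26),("M",(693,-151),40,30)]:
        print(n,nm,np.array(fitnut(c,g,af,h)).round(2))
    im=c["image"]; 
    for nm,g in [("padL",(402,294)),("padV",(500,114)),("padS",(493,-118)),("padM",(414,-297))]:
        uv=proj(c,[g[0],g[1],4])[0].astype(int)
        gray=im.min(axis=2); 
        m=((gray>150)&(im.max(axis=2)-gray<40)).astype(np.uint8)
        k,l,st,ce=cv2.connectedComponentsWithStats(m)
        i=l[uv[1],uv[0]]; cs,_=cv2.findContours((l==i).astype(np.uint8),0,1)
        ys,xs=np.nonzero(l==i); W=ray(c,np.c_[xs,ys],4)[:,:2]
        cov=np.cov(W.T); w,v=np.linalg.eigh(cov); 
        print(n,nm,W.mean(0), "px",st[i,4],"ang",np.rad2deg(np.arctan2(v[1,1],v[0,1])),"std",np.sqrt(w))
    # stem
    for z,t in [(59,"stem")]:
        uv=proj(c,[581,-406,59])[0].astype(int); r=25
        sub=im[uv[1]-r:uv[1]+r,uv[0]-r:uv[0]+r].astype(int)
        m=(sub.min(axis=2)>140).astype(np.uint8); k,l,st,ce=cv2.connectedComponentsWithStats(m)
        for j in range(1,k): 
            if st[j,4]>8: print(t,st[j,4],ce[j]+uv-r,ray(c,ce[j]+uv-r,59)[0])
E
python3 t.py
python3 - <<'E'
from geo import *
c=load("top0"); o=rectify(c,47,575,-405,130,130,4.4)
c2=load("scene0"); o2=rectify(c2,50,575,-405,130,130,4.4)
cv2.imwrite("pics/valve.png",np.hstack([o,o2])[:,:,::-1][:,:].copy()) if False else cv2.imwrite("pics/valve.png",cv2.resize(np.hstack([o,o2]),(800,400))[:,:,::-1])
E
```

```text
top0 L [552.4 418.   13.9   0.1]
top0 S [646.3 136.4  -1.6   2.1]
top0 M [ 691.1 -147.     5.2    0.1]
top0 padL [402.  297.6] px 299 ang 79.76713181176648 std [14.3 14.5]
top0 padV [502.4 117.8] px 478 ang 152.94145771755362 std [13.4 26.2]
top0 padS [ 495.1 -116.6] px 79 ang -171.65415594362298 std [7.2 7.9]
top0 padM [ 415.8 -298.6] px 165 ang 61.81095677248546 std [10.6 10.7]
stem 22 [458.7 186.2] [ 579.1 -394.3   59. ]
scene0 L [549.5 416.7  21.8   0.1]
scene0 S [643.7 161.3  24.3   1.6]
scene0 M [ 688.3 -146.4   19.     0.1]
scene0 padL [398.9 297.6] px 117 ang -174.86429861615093 std [13.9 14.9]
scene0 padV [500.9 117.2] px 294 ang 152.72181624825282 std [13.4 26.3]
scene0 padS [ 491.9 -117.1] px 79 ang -161.6598802462313 std [7.7 8.1]
scene0 padM [ 413.4 -299. ] px 196 ang 94.51059276460258 std [10.9 11. ]
stem 1094 [201.4 288.9] [ 548.2 -385.6   59. ]
stem 44 [208.2 298.3] [ 576.5 -394.8   59. ]
```

View pics/valve.png

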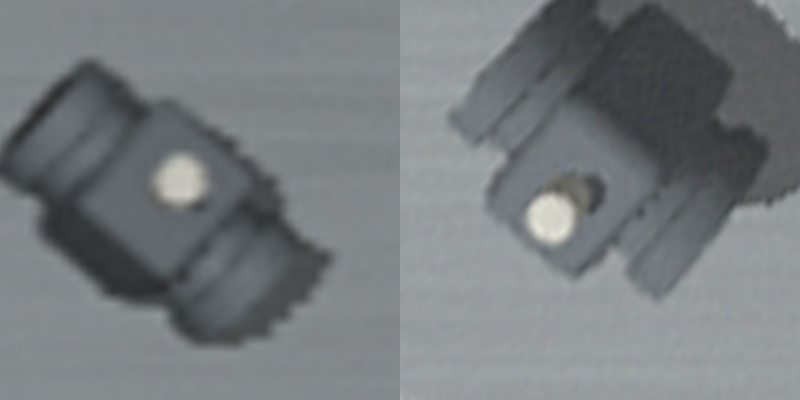

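```bash
cat > rob.py <<'E'
from station import *
from fit import *
def Rj(deg):
    a=np.deg2rad(deg); s,c=np.sin(a),np.cos(a)
    return np.array([[s,0,c],[-c,0,s],[0,-1,0]])
def near(base,step,target):
    k=round((target-base)/step); return base+k*step
def az(x,y): return np.rad2deg(np.arctan2(y,x))
def cap(n,name):
    c=capture(name); np.savez(f"pics/{n}.npz",**c); cv2.imwrite(f"pics/{n}.png",c["image"][:,:,::-1]); return c
E
python3 - <<'E'
import fit,inspect
s=open('fit.py').read()
s=s.replace("k=1+np.argmax(st[1:,4])","cand=[i for i in range(1,n) if st[i,4]>15]; k=min(cand,key=lambda i:np.hypot(*(ce[i]-(uv-a))))")
s=s.replace("def fitnut(c,g,af,h,z0=0):","def fitnut(c,g,af,h,z0=0,r=45):").replace("; r=45\n","\n")
open('fit.py','w').write(s)
E
python3 t.py | grep " S "
python3 - <<'E'
from rob import *
x,y=551,417.4
move_ptp([x,y,150],Rj(az(x,y)))
c=cap("w_L","wrist"); print(current_t(),current_eef_pos(),proj(c,[x,y,17]))
print(fitnut(c,(x,y),54,34,r=110))
E
```

```text
top0 S [668.5 142.6  -2.1   0.2]
scene0 S [663.5 143.4  27.8   0.1]
1.5083 [549.42529019 419.83502545 150.37048431] [[319.71125007 193.28843837]]
(np.float64(551.7079254075035), np.float64(417.1959975101607), np.float64(9.095664302985883), np.float64(0.07311630349173011))
```

View pics/w_L.png

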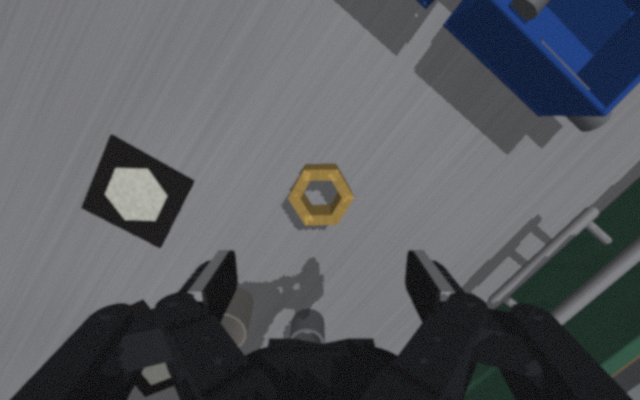

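The wrist view shows the large nut at (320,195), and its fit agrees with the fixed cameras to about 1 mm. The TCP reading was 2–3 mm off its target, so I'll check that before descending.

```bash
cat >> rob.py <<'E'
def pick(x,y,phi,z,force=60,opening=1.0,fast=120):
    R=Rj(phi); grip(opening)
    move_ptp([x,y,120],R); hold(0.2); print("over",current_eef_pos().round(1))
    move_l([x,y,z],speed=fast,contact_N=15) and print("CONTACT",current_eef_pos())
    hold(0.1); print("down",np.round(current_eef_pos(),1))
    grip(0.0,force); print("w",current_gripper_width(),np.round(current_eef_pos(),1))
    move_l([x,y,120],speed=150); print("w",current_gripper_width(),"t",current_t(),"F",np.round(current_wrist_force(),1))
def place(x,y,phi,z,zs=130):
    R=Rj(phi)
    move_ptp([x,y,zs],R); hold(0.2); print("over",np.round(current_eef_pos(),1),"w",current_gripper_width())
    move_l([x,y,z+15],speed=150); hold(0.15)
    hit=move_l([x,y,z-4],speed=20,contact_N=6); print("hit",hit,np.round(current_eef_pos(),1),"w",current_gripper_width())
E
python3 - <<'E'
from rob import *
print(solve_ik([551.7,417.2,3],Rj(69)),solve_ik([551.7,417.2,3],Rj(9)))
pick(551.6,417.2,69,3)
c=cap("w_L2","wrist")
E
```

```text
[-40.85853835  47.81547562  -0.21546889  91.52739318   0.24505059
  40.65759181  27.81086953] [-48.16806449  48.75318898  12.82107007  91.84124732 -14.71270408
  41.06754063 -19.43671491]
over [551.8 417.6 120.6]
down [552.1 417.6   4. ]
w 0.6235356167233849 [551.9 417.4   3.8]
w 0.6195462791899188 t 5.0 F [ 0.8  0.3 -1.7]
```

View pics/w_L2.png

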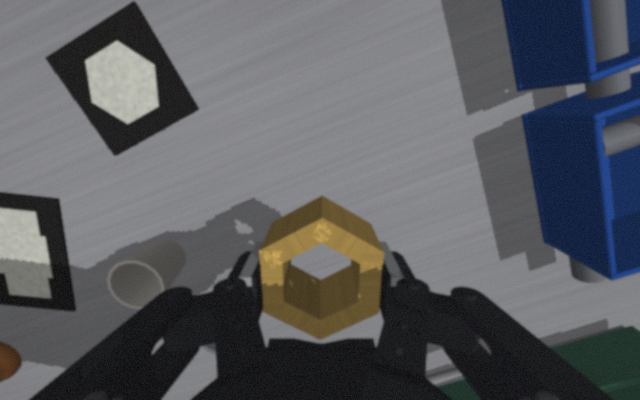

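The nut is squarely held, at (322,268) with its flats on the pads. I'll cross-check pad L from the wrist view, then place it.

```bash
python3 - <<'E'
from rob import *
c=load("w_L"); im=c["image"]; g=im.min(axis=2)
m=((g>130)).astype(np.uint8); k,l,st,ce=cv2.connectedComponentsWithStats(m); i=l[193,137]; print(st[i],ray(c,ce[i],4))
x,y=400.8,297.4
place(x,y,37,8.5)
grip(1.0); hold(0.1); move_l([x,y,150],speed=200)
c=cap("w_L3","wrist"); print(current_t())
print(fitnut(c,(x,y),54,34,4,r=110))
E
```

```text
[ 106  168   61   53 2367] [[400.6503524  297.69984826   4.        ]]
over [401.5 298.  129.7] w 0.6190932259279682
hit True [400.7 297.3   7.7] w 0.6224004086187034
9.2417
(np.float64(401.2188789251752), np.float64(297.61059707484566), np.float64(-24.102910138582516), np.float64(0.04343853504397152))
```

View pics/w_L3.png

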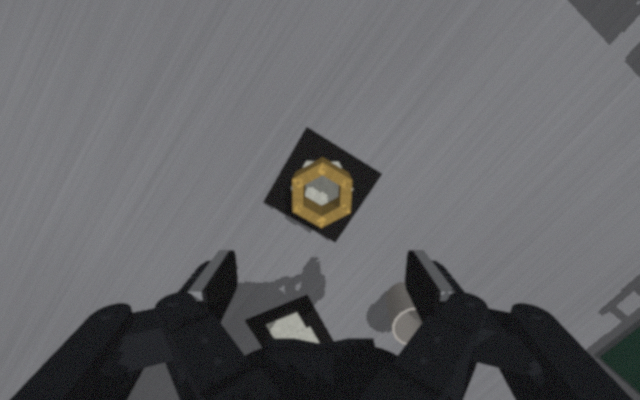

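The large nut sits on its pad at (322,193), centred to within 1 mm. Next is the small nut.

```bash
python3 - <<'E'
from rob import *
x,y=666.5,142.8
move_ptp([x,y,130],Rj(az(x,y))); hold(0.3)
c=cap("w_S","wrist"); 
f=fitnut(c,(x,y),28,26,r=80); print(np.round(f,2),az(x,y))
x2,y2=f[0],f[1]
if np.hypot(x2-x,y2-y)<5:
    phi=near(f[2],60,az(x,y)); print(phi,current_t())
    pick(x2,y2,phi,4,40)
    cap("w_S2","wrist")
E
```

```text
[ 6.6634e+02  1.4264e+02 -3.8000e-01  1.4000e-01] 12.092995827975429
-0.37518383548837403 10.7667
over [666.6 142.6 120.4]
down [667.  142.7   5. ]
w 0.3303896359273579 [666.5 142.6   4.3]
w 0.33413556212230394 t 14.175 F [-0.3  0.2 -0.2]
```

View pics/w_S.png

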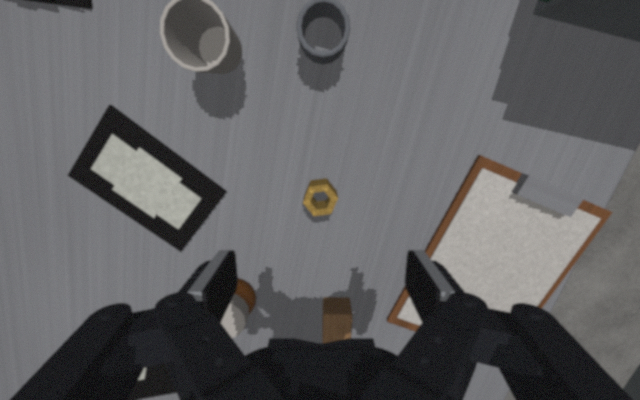

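View pics/w_S2.png

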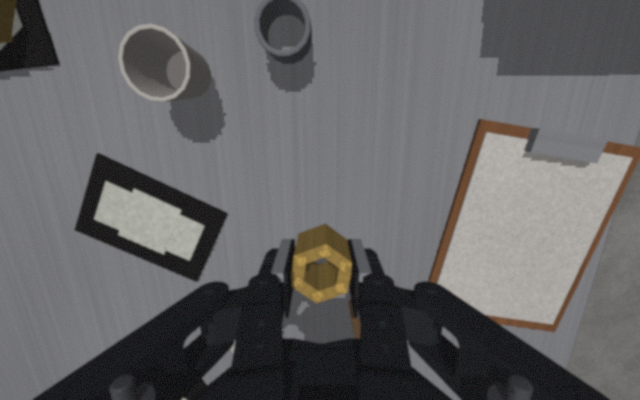

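The small nut is in the jaws at (322,270), upright at 0.33 (28 mm). I'll place it on pad S, then pick up the medium nut.

```bash
python3 - <<'E'
from rob import *
x,y=493.7,-116.8
place(x,y,-13,9)
grip(1.0); hold(0.1); move_l([x,y,130],speed=200)
c=cap("w_S3","wrist"); print(current_t())
print(np.round(fitnut(c,(x,y),28,26,4,r=80),2))
x,y=689.9,-146.8
move_ptp([x,y,130],Rj(az(x,y))); hold(0.3)
c=cap("w_M","wrist"); 
f=fitnut(c,(x,y),40,30,r=90); print(np.round(f,2),az(x,y))
x2,y2=f[0],f[1]
if np.hypot(x2-x,y2-y)<5:
    phi=near(f[2],60,az(x,y)); print(phi,current_t())
    pick(x2,y2,phi,4,50)
    cap("w_M2","wrist")
E
```

```text
over [ 494.5 -115.9  129.8] w 0.3292607066850038
hit True [ 493.5 -116.8    8.2] w 0.32986584896701154
18.875
[ 4.9465e+02 -1.1748e+02 -2.6250e+01  7.0000e-02]
[ 6.9096e+02 -1.4683e+02  3.7300e+00  1.0000e-01] -12.012492671421906
3.731773150600463 20.0333
over [ 691.1 -146.8  120.4]
down [ 691.6 -147.     5. ]
w 0.4574074762683642 [ 691.2 -146.9    4.4]
w 0.45994509329491323 t 23.4083 F [-0.   0.1 -1.5]
```

View pics/w_S3.png

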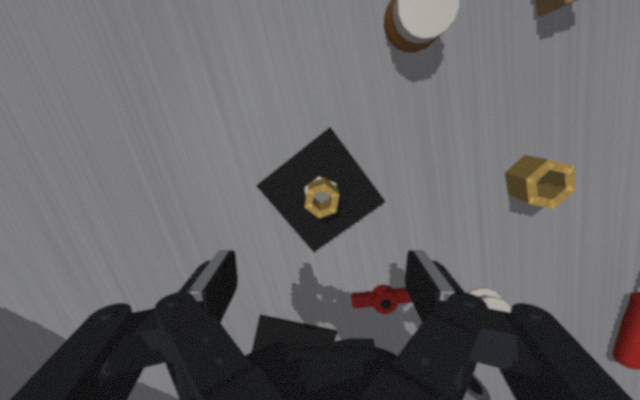

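View pics/w_M2.png

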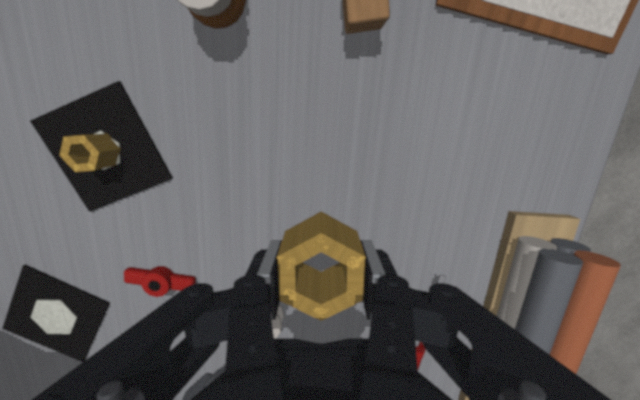

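The small nut is centred on its silhouette at (321,195), and the medium nut is held upright at (322,265). I'll place the medium nut and then look at the valve.

```bash
python3 - <<'E'
from rob import *
x,y=414.5,-298.7
place(x,y,-36,9)
grip(1.0); hold(0.1); move_l([x,y,130],speed=200)
c=cap("w_M3","wrist"); print(current_t())
print(np.round(fitnut(c,(x,y),40,30,4,r=90),2))
x,y=577.8,-394.5
move_ptp([x,y,150],Rj(-42)); hold(0.3); print(current_eef_pos(),current_q())
c=cap("w_V","wrist")
cv2.imwrite("pics/w_Vr.png",rectify(c,50,x,y,130,130,4.4)[:,:,::-1])
E
```

```text
over [ 415.6 -298.3  129.8] w 0.4570914988415277
hit True [ 414.4 -298.6    8.3] w 0.46226342718432234
28.05
[ 4.1518e+02 -2.9908e+02  2.2640e+01  5.0000e-02]
[ 577.32346255 -394.19397945  150.38929119] [ 14.86358486  42.13898084  29.23548217  84.63677695 -22.47834072
  59.09713536   7.38748748]
```

View pics/w_M3.png

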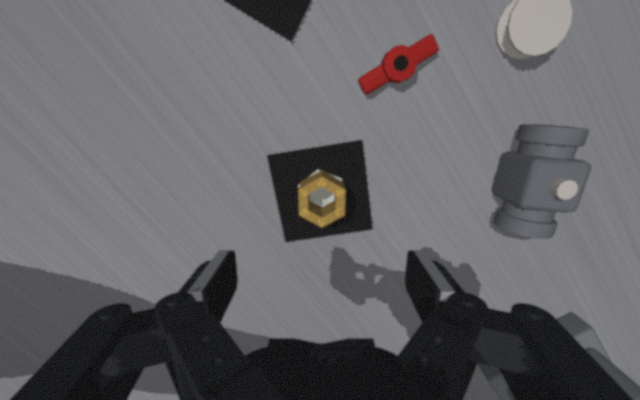

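View pics/w_V.png

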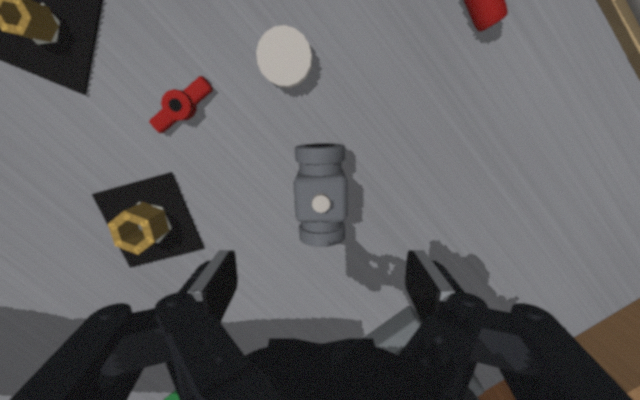

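View pics/w_Vr.png

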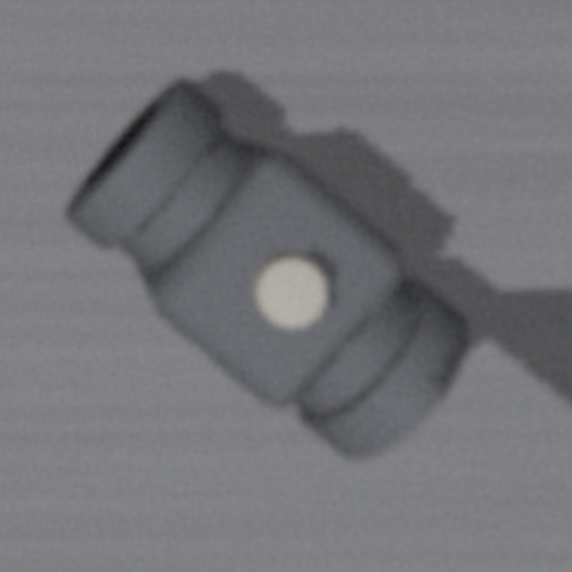

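The medium nut is centred at (322,198). The valve lies square to the jaws, with its stem at (320,204). I'll grip it and place it.

```bash
python3 - <<'E'
from rob import *
c=load("w_V"); im=c["image"]; sub=im[185:222,305:337].min(axis=2)
m=(sub>130).astype(np.uint8); k,l,st,ce=cv2.connectedComponentsWithStats(m); i=1+np.argmax(st[1:,4])
p=ray(c,ce[i]+[305,185],59)[0]; print(st[i],p)
if np.hypot(p[0]-579,p[1]+393.5)<4:
    pick(p[0],p[1],-42,6,70)
    cap("w_V2","wrist")
    print(solve_ik([501,117.4,10],Rj(62.8)))
E
```

```text
[  7  10  18  18 245] [ 577.93659329 -393.48477416   59.        ]
over [ 578.3 -394.   121.3]
down [ 578.4 -393.9    7. ]
w 0.555496157192111 [ 578.2 -393.7    6.6]
w 0.5551429519258944 t 32.4 F [ 0.  -0.3 -2. ]
[-20.96373816  37.89254822   3.83984414 119.33606591  -6.05528608
  22.94865669  50.44743044]
```

View pics/w_V2.png

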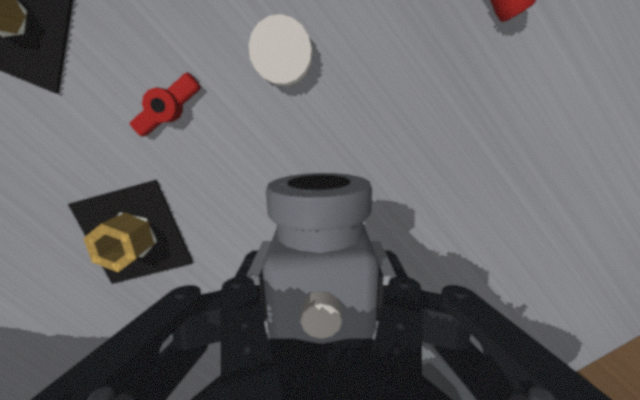

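The valve is held straight in the jaws, with its stem at (321,315). I'll place it on its pad and take final pictures.

```bash
python3 - <<'E'
from rob import *
x,y=501.1,117.5
place(x,y,62.8,10.5)
grip(1.0); hold(0.1); move_l([x,y,150],speed=200); hold(0.2)
c=cap("w_V3","wrist")
p=proj(c,[x,y,63])[0]; u,v=p.astype(int); sub=c["image"][v-15:v+16,u-15:u+16].min(axis=2)
m=(sub>130).astype(np.uint8); k,l,st,ce=cv2.connectedComponentsWithStats(m)
for i in range(1,k):
    if st[i,4]>60: print(st[i],ray(c,ce[i]+[u-15,v-15],63)[0])
move_ptp([277,480,231],Rj(60)); hold(0.3)
c=cap("top1","top"); s=cap("scene1","scene"); print(current_t(),current_wrist_force())
for n,q in (("top",c),("scene",s)):
    for nm,g,af,h in [("L",(400.7,297.5),54,34),("S",(493.7,-116.8),28,26),("M",(414.5,-298.7),40,30)]:
        print(n,nm,np.round(fitnut(q,g,af,h,4),2))
im=c["image"]; cv2.imwrite("pics/topz1.png",cv2.resize(im[135:280,160:490],None,fx=2.42,fy=2.42,interpolation=cv2.INTER_CUBIC)[:,:,::-1])
E
```

```text
over [501.4 116.7 129.9] w 0.55596757764634
hit True [501.  117.5  10.5] w 0.5540470597370443
[  8   8  19  19 271] [502.61753072 117.49393927  63.        ]
39.9167 [-0.33995403  0.39070445 -1.29434097]
top L [ 4.0213e+02  3.0021e+02 -2.4960e+01  5.0000e-02]
top S [ 4.9714e+02 -1.1761e+02 -2.9280e+01  1.0000e-01]
top M [ 4.1661e+02 -3.0070e+02  2.4560e+01  6.0000e-02]
scene L [ 3.9919e+02  2.9722e+02 -2.7990e+01  1.0000e-01]
scene S [ 4.9243e+02 -1.1641e+02 -2.5520e+01  1.3000e-01]
scene M [ 4.1398e+02 -2.9906e+02  2.5080e+01  8.0000e-02]
```

View pics/w_V3.png

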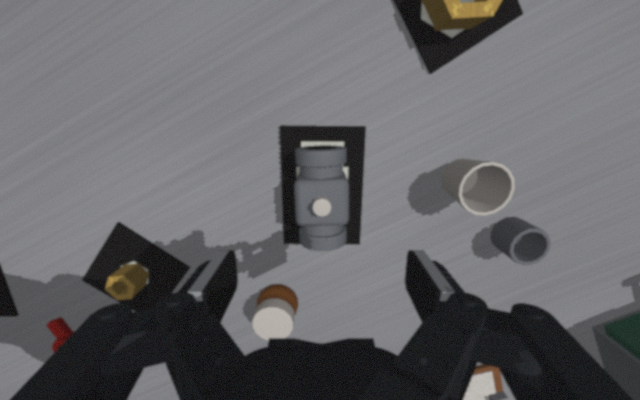

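View pics/topz1.png

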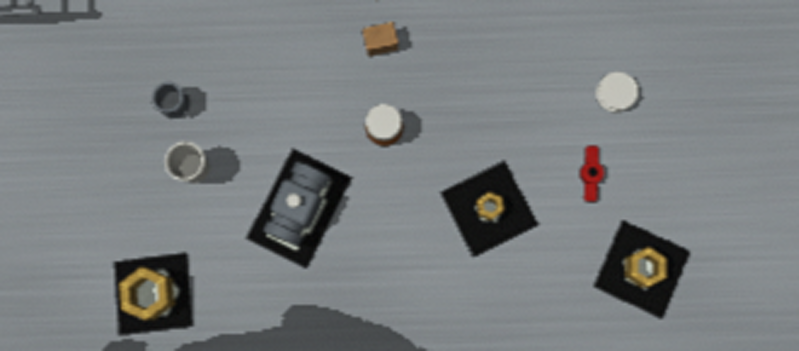

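View pics/scene1.png

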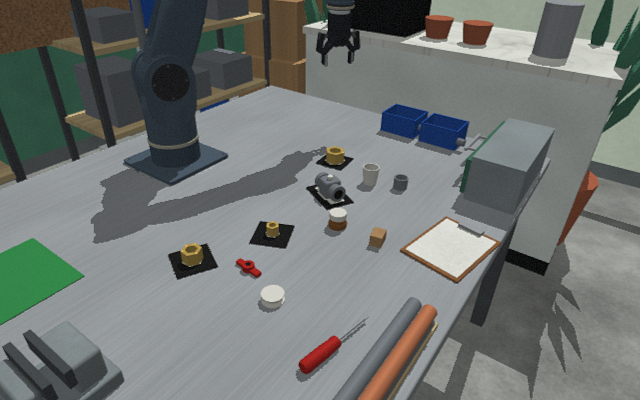

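The final views show all four parts upright on their own pads, with the cup and handle unmoved. Handing in.

```bash
python3 - <<'E'
from station import *
hand_in(); print(current_t())
E
```

```text
the job is handed in; nothing more can be done
the job is handed in; nothing more can be done
```

I set the three brass nuts and the valve down on their matching pads and released them. The job was handed in after about 40 s of the 109 s allowed; no verdict is reported.

- **Nuts:** The wrist camera, looking down after each placing, put all three nuts within about 1.2 mm of their silhouette centres. In the last pictures the fixed cameras differ from each other and from the wrist camera by up to about 5 mm, most on the small nut. That fits their calibration and low resolution, and every reading stays within the 12 mm limit.
- **Valve:** Its stem was measured about 1.5 mm from the silhouette centre. The valve lies along its silhouette by eye; I did not measure its angle again after placing.
- **Filter cup and handle:** Both stand where they were in the before and after pictures. I checked this by eye only.

The last pictures show all four parts standing flat, with the gripper clear of everything.

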